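Empty tin through the spring flap of the under-sink recycling bin

TASK

Post the empty scouring-pad tin into the white recycling bin under the sink: push the bin's self-closing flap open with one finger and, while that finger holds it open, push the tin along the ledge and over the sill with the other, so that it drops into the bin. Do not pick the tin up and do not shove the flap open with the tin itself; leave the jar, scrub brush and dustpan alone, and let the flap close behind the tin.

Things in the scene. Friction and masses are not known exactly. Their poses are not given: they have to be found in the camera images.
- bin: Fixed white plastic recycling bin with a loading ledge in front. Origin: at cupboard floor height under the middle of the doorway. x points from the ledge through the doorway into the bin, y left, z up. Ledge: flat, top at z = 70 mm, x = -175 to +4 mm, 210 mm wide. Doorway: at x = 0, y = -78 to +78 mm, open above (no lintel), a post each side (16 mm wide, top z = 112 mm).
- bin_sill (a point): Middle of the sill edge where the ledge ends and the well begins: bin x = 4, y = 0, z = 70 mm. The ledge runs to it without a step.
- bin_well (a point): Middle of the well's floor (bin x = 100, y = 0, z = 5 mm). The well spans bin x = 4 to 197 mm, y = -91 to +91 mm; its walls rise to z = 112 mm. It is open above but for a hood at z = 110 to 114 mm over x = 148 to 203 mm.
- flap (a joint): Angle of the grey flap in the doorway, rad: 0 shut, up to 1.7 swung into the bin. Hinge: upright axis at bin x = 0, y = +76 mm. Panel 4 mm thick, 150 mm long from the hinge towards -y when shut, z = 74 to 108 mm. A damped spring shuts it: 0.20 N m when shut, +0.10 N m per rad (about 3 N pushed at mid-width). It swings clear above a tin lying in the well.
- flap_edge (a point): Top corner of the flap's free edge, 150 mm from the hinge axis, 108 mm above the cupboard floor.
- tin: Empty round steel tin, 50 mm in diameter, 26 mm high, 40 to 85 g, standing loose on the ledge in front of the shut flap. Origin: centre of its underside, z axis up.
- jar: Glass jar with steel lid, 70 mm diameter, 100 mm high, standing on the round white turntable (250 mm diameter, 20 mm high) to the left of the bin. Origin: centre of its underside. To be left alone.
- brush: Wooden scrub brush, 150 x 52 x 42 mm, bristles down, on the turntable beside the jar. Origin: centre of its underside, x along its length. To be left alone.
- dustpan: Yellow plastic dustpan, pan 200 x 190 mm, 55 mm high, handle 120 mm along its +x, lying on the cupboard floor to the right of the bin. Origin: centre of the pan's underside. To be left alone.
Not all that is in view belongs to the job. There is more than one size of the tin; the one meant has the size given above.

How it is judged:
By the outcome, as a careful person would: the job done as asked, in the order asked, and still so for the second after the job is handed in, with the robot touching nothing.
It also fails if it takes over 38 s, if anything falls off the work surface, if the arm or the gripper's body presses on something with over 40 N, if the wrist force passes 120 N, or if a joint passes its speed limit or range.

ROBOT

A 6-joint arm with a two-finger parallel gripper is mounted at the origin on the work surface. World frame = base frame: x ahead of the robot, y to its left, z up, the work surface at z = 0. Lengths are in mm, angles in degrees, forces in N, time in s.
With the tool pointing down it reaches from about 350 to 850 mm from the base axis. Payload 8.1 kg.
Tool frame: the origin (TCP) lies at the very end of the fingers, on their centre line; the grasp point (between the pads) lies r.tcp_to_grasp behind it (r.tcp_to_grasp is the distance from the TCP to the grasp point, in mm); z points along the fingers, y is the line along which they close (so a half turn about z gives the same grasp; the last joint's range is limited). The gripper opens to 85 mm and grips with 20 to 120 N. Pads are 22 mm wide; open, the fingers measure 114 mm over their backs; the gripper's body (76 mm by 85 mm) begins 54 mm behind the grasp point. The pads swing forward as they close: fully open they stand 13 mm farther back than shut.
Start: joints at [-72.96, 7.471, 85.268, -0, 87.261, -4.893], TCP at [224.132, -556.57, 231.292] pointing down, gripper open.
Joint ranges: [-169.43, 169.43], [-51.17, 129.36], [1.28, 143.12], [-76.62, 256.62], [0, 156.53], [-152.29, 152.29]. Speed limits (degrees/s): [136.94, 136.94, 159.86, 180, 180, 180].

INTERFACE

Orientations are given as [roll, pitch, yaw] about the fixed x, y, z axes, in that order (R = Rz(yaw) Ry(pitch) Rx(roll)).
In Python, from bench import r gives the robot as it stands.
- The arm moves only by the shell command python3 -m handwheel 'ROWS' [OPENING] [FORCE]. ROWS is JSON, a list of rows, each a list of 4 numbers: the shift along the tool's x, y, z in m, then the turn about the tool's z in degrees. A call has 1 to 10 rows; each row shifts and turns the commanded pose from where the row before left it, along the tool's axes as they then stand; what a row does not reach is not made up. A row lasts 1/10 s, in which the tool goes at most 50 mm and 8.59 degrees, less where a joint would pass 70% of its speed; a pose out of reach is approached as far as the arm can. A call is refused whole if a number of a shift passes 0.05 or a number of a turn 8.59, either way. A call with a gripper value outside its range is refused whole. OPENING is the finger opening in m, from 0 to 0.0854, set as the call begins (- or left out, the last holds). The fingers move at their own pace and stop on an object; FORCE is the grip in N (left out, the last holds). Time passes only in rows, so rows that do not move let the fingers close. It gives the time, the measured TCP pose, the force, the opening and the grip force at its end, in the units of the state.
- r.sense(): the state, without advancing time (a new reading comes with each control period).
- r.snapshot(name): name is "scene" or "top"; returns the picture (400x640x3 uint8, red, green, blue); there is no depth.
- r.camera_params(name): a dict with "fx", "fy", "cx", "cy" (pixels), "D" ([k1, k2, p1, p2, k3] as OpenCV has them; the pictures are not rectified), "R" (3x3) and "t" (3): a world point X has camera coordinates R X + t. Camera axes: x right, y down, z forward; pixel columns grow to the right and rows downward; lengths in mm; the calibration is good to about 2 mm. A picture is of the moment at which its call begins. camera_params takes no time and is no camera call.
- r.hand_in(): hands the job in; it is judged then, once.
The state is a dict: "time": time; "joint_pos": joint angles; "qd": joint speeds; "joint_efforts": joint torques, N m; "tool_pos": TCP position; "tcp_rot": TCP orientation; "ft_force": force on the tool from outside, world axes, zero at the start; "wrist_torque": the same for the moment, N m; "finger_gap": finger opening in mm; "grip_force": force on a finger pad.
Only numpy, scipy, OpenCV 4.12 (cv2) and the standard library are available. Lean on these libraries where they do the work, as an engineer would, in place of code of your own. Each camera call takes 0.05 s, during which the arm holds its last target. There are 200 camera calls.

## Working session

There is one attempt and no reset: what is moved stays moved. The work goes in short steps, Python scripts to look and compute and a shell command to move; the robot and the scene stay as the last step left them, time stands still between calls to the robot, and variables do not carry over. Pictures are saved under pics/ and viewed, at most 10 in all, crops included, and the job is handed in when it is done.

```bash
ls; mkdir -p pics; python3 - <<'E'
from bench import r
import cv2,json
for n in("scene","top"):
    im=r.snapshot(n); cv2.imwrite(f"pics/{n}0.png",im[:,:,::-1])
    print(n,r.camera_params(n))
print(r.sense(), r.tcp_to_grasp)
E
```

```text
pics
scene {'fx': 518.7574445387322, 'fy': 518.7574445387322, 'cx': 325.3692395019995, 'cy': 198.99545889867667, 'D': array([-0.04612793,  0.        ,  0.        ,  0.        ,  0.        ]), 'R': array([[ 0.73323206,  0.67985338, -0.01304325],
       [ 0.47202518, -0.52270611, -0.70990883],
       [-0.48945171,  0.51437117, -0.70417279]]), 't': array([-399.63568805, -170.36408043, 1669.79021877])}
top {'fx': 512.5981496774889, 'fy': 512.5981496774889, 'cx': 312.91932904588015, 'cy': 200.9851991372627, 'D': array([-0.14451471,  0.        ,  0.        ,  0.        ,  0.        ]), 'R': array([[ 9.82096502e-03, -9.99951327e-01,  9.44116976e-04],
       [-9.96142314e-01, -9.86588231e-03, -8.71960740e-02],
       [ 8.72011445e-02, -8.41252760e-05, -9.96190721e-01]]), 't': array([  32.05217942,  523.18095873, 1707.73056451])}
{'time': 0.1, 'joint_pos': array([-7.29608898e+01,  7.51097158e+00,  8.53238064e+01, -1.01634889e-03,
        8.72623405e+01, -4.89278885e+00]), 'qd': array([ 0.08698107, -0.10320432, -0.21342885,  0.02337195, -0.0496779 ,
        0.04130599]), 'joint_efforts': array([ 7.47912309e-04, -5.70951211e+01, -5.01943052e+01, -2.25913150e-04,
        8.07940378e-03,  2.80899762e-06]), 'tool_pos': array([ 223.97141499, -556.08556188,  230.34000509]), 'tcp_rot': array([-1.79903149e+02, -7.27197551e-03,  2.19319423e+01]), 'ft_force': array([-0.18208828,  0.13740776,  0.38668955]), 'wrist_torque': array([-0.02646799,  0.05601784, -0.00467101]), 'grip_force': 0.0, 'finger_gap': 85.40370382135883} 18.700000000000003
```

View pics/scene0.png

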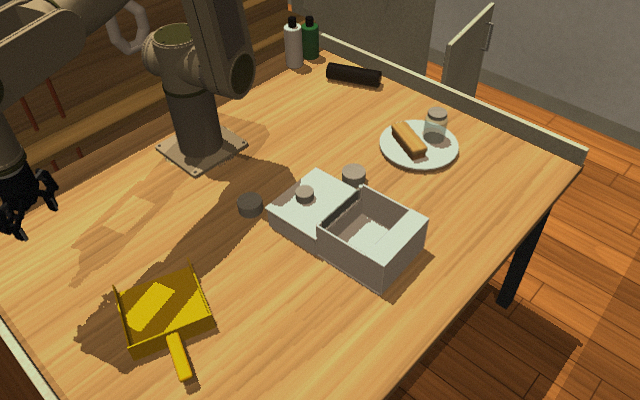

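View pics/top0.png

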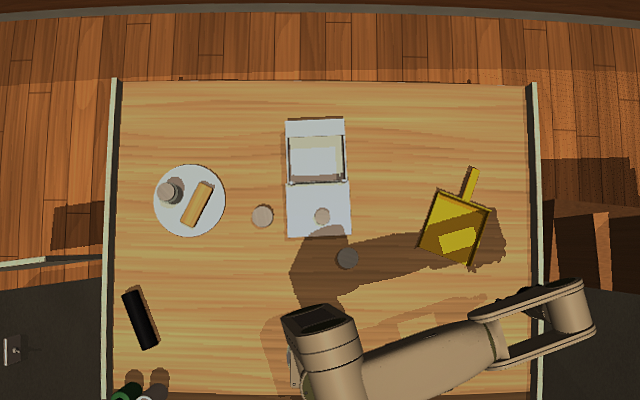

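Candidates for the tin are scene (305,193) on the ledge, (353,174) larger on the table to the left, and (249,205) a dark one on the table in front. In the top view these are (322,216), (262,216) and (347,258). The description points to the one on the ledge; I'll check that in a close crop.

```bash
cat > h.py <<'E'
import numpy as np,cv2
from bench import r
P={n:r.camera_params(n) for n in("scene","top")}
def K(p): return np.array([[p['fx'],0,p['cx']],[0,p['fy'],p['cy']],[0,0,1.]])
def ray(n,uv):
    p=P[n]; x=cv2.undistortPoints(np.array([[uv]],float),K(p),p['D'])[0,0]
    d=p['R'].T@np.array([x[0],x[1],1]); return -p['R'].T@p['t'],d/np.linalg.norm(d)
def plane(n,uv,z):
    c,d=ray(n,uv); return c+d*(z-c[2])/d[2]
def tri(a,b):
    (c1,d1),(c2,d2)=ray("scene",a),ray("top",b)
    s=np.linalg.lstsq(np.c_[d1,-d2],c2-c1,rcond=None)[0]
    p,q=c1+d1*s[0],c2+d2*s[1]; return (p+q)/2,np.linalg.norm(p-q)
def proj(n,X):
    p=P[n]; return cv2.projectPoints(np.atleast_2d(X).astype(float),cv2.Rodrigues(p['R'])[0],p['t'],K(p),p['D'])[0][:,0]
E
python3 - <<'E'
import cv2,numpy as np
a=cv2.imread("pics/scene0.png")[155:295,235:435]; b=cv2.imread("pics/top0.png")[108:248,250:360]
a=cv2.resize(a,None,fx=4,fy=4,interpolation=cv2.INTER_CUBIC)
b=cv2.resize(b,None,fx=4,fy=4,interpolation=cv2.INTER_CUBIC)
cv2.imwrite("pics/c1.png",a);cv2.imwrite("pics/c2.png",b)
E
```

```text
(no output)
```

View pics/c1.png

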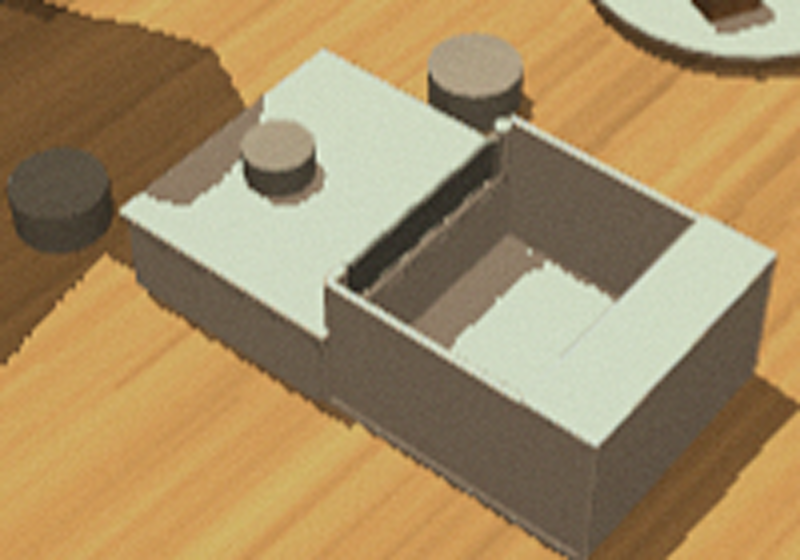

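View pics/c2.png

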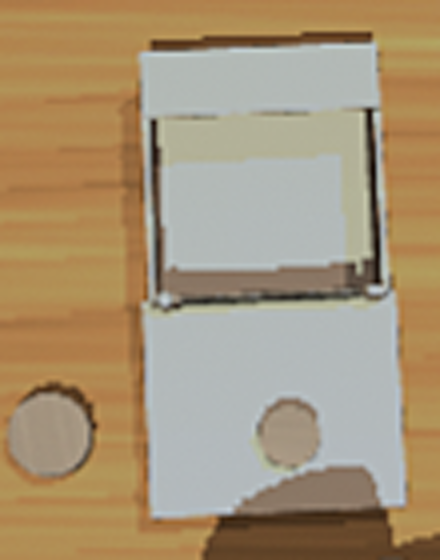

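The crops confirm it. The tin sits on the ledge (c1 (278,146), c2 (289,432)). The bin's front corners are at c1 (122,212) and (323,50), the far corners at (598,445) and (775,257), and the posts at (335,282) and (503,124). The tins on the table are larger and not on the ledge.

```bash
python3 - <<'E'
from h import *
np.set_printoptions(precision=1,suppress=True)
S=lambda u,v:(u/4+235-.4,v/4+155-.4); T=lambda u,v:(u/4+250-.4,v/4+108-.4)
pts={'FL':((323,50),(151,518),(-175,105,70)),'FR':((122,212),(406,506),(-175,-105,70)),
'BR':((598,445),(377,43),(203,-97,114)),'BL':((775,257),(140,52),(203,97,114)),
'PL':((503,122),(165,300),(0,86,112)),'PR':((335,280),(375,290),(0,-86,112)),'tin':((278,146),(289,432),None)}
A=[];B=[];X={}
for k,(a,b,m) in pts.items():
    x,g=tri(S(*a),T(*b)); X[k]=x; print(k,x,'gap',g)
    if m: A.append(m);B.append(x)
A=np.array(A,float);B=np.array(B)
a=A[:,:2]@[1,1j];b=B[:,:2]@[1,1j]
th=np.angle(np.vdot(a-a.mean(),b-b.mean())); o=b.mean()-np.exp(1j*th)*a.mean()
print('yaw',np.degrees(th),'origin',o, 'zoff',B[:,2]-A[:,2])
print('res',b-(o+np.exp(1j*th)*a))
for n,uv in(('scene',S(278,146)),('top',T(289,432))):
    t=plane(n,uv,96); c=(t[:2]@[1,1j]-o)*np.exp(-1j*th); print('tin',n,t,'bin',c)
# tin top diameter in top view: width 63 px/4
d=plane('top',T(258,432),96)-plane('top',T(321,432),96); print('dia',np.linalg.norm(d))
E
```

```text
FL [398.6 118.8  66.8] gap 2.5986712990623775
FR [411.2 -89.1  66.9] gap 0.5447625190416052
BR [785.7 -61.1 114.2] gap 0.802022491516165
BL [775.7 130.8 110.8] gap 4.2578285852878395
PL [573.1 108.2 113. ] gap 1.1778300512951132
PR [583.1 -61.8 104.5] gap 3.736269377856614
tin [467.7   6.   96.4] gap 5.129206234764385
yaw 3.113325839220867 origin (578.5785502347345+23.782326742202034j) zoff [-3.2 -3.1  0.2 -3.2  1.  -7.5]
res [ 0.5-0.3j  1.6+1.4j -0.8+0.9j -0.3-0.9j -0.8-1.4j -0.1+0.3j]
tin scene [465.7   4.3  96. ] bin (-113.73526886215872-13.275044169567963j)
tin top [469.4   7.9  96. ] bin (-109.87228375566814-9.880725267516969j)
dia 50.80610430423569
```

```bash
python3 -m handwheel '[[0,0,0,-7.9],[0,0,0,-7.9],[0,0,0,-7.9],[0,0,0,-7.9],[0,0,0,-7.9],[0,0,0,-7.9],[0,0,0,-7.9],[0,0,0,-7.9],[0,0,0,-8],[0,0,0,0]]' 0.0854
python3 -m handwheel '[[0.02,0.01,0,0],[0.042,0.0216,0,0],[0.042,0.0216,0,0],[0.042,0.0216,0,0],[0.042,0.0216,0,0],[0.042,0.0216,0,0],[0.042,0.0216,0,0],[0.042,0.0216,0,0],[0.042,0.0216,0,0],[0.02,0.01,0,0]]'
```

```text
time: 1.1
tool_pos: [224.0, -556.3, 230.7]
tcp_rot: [-180.0, -0.1, 93.3]
ft_force: [-0.7, 1.0, -0.0]
finger_gap: 85.6
grip_force: 0.0
time: 2.1
tool_pos: [396.9, -167.4, 231.3]
tcp_rot: [180.0, -0.0, 93.0]
ft_force: [0.7, 0.2, 0.4]
finger_gap: 85.5
grip_force: 0.0
```

```bash
python3 -m handwheel '[[0.022,0.011,0,0],[0.035,0.018,0,0],[0.035,0.018,0,0],[0.035,0.018,0,0],[0.025,0.013,0,0],[0.017,0.01,0,0],[0,0,0.03,0],[0,0,0.04,0],[0,0,0.03,0],[0,0,0.01,0]]'
python3 -m handwheel '[[0,0,0,0],[0,0,0,0]]'
python3 - <<'E'
from h import *
ims=[]
for n in("scene","top"):
    im=r.snapshot(n)[:,:,::-1]; s=r.sense()['tool_pos']; u,v=proj(n,s)[0]; print(n,u,v,s)
    x0,y0=(int(u)-75,int(v)-65); print(x0,y0)
    ims.append(cv2.resize(im[max(y0,0):y0+130,x0:x0+130],(400,400*130//130),interpolation=cv2.INTER_CUBIC))
cv2.imwrite("pics/d.png",np.hstack(ims))
E
```

```text
time: 3.1
tool_pos: [472.0, 3.4, 117.4]
tcp_rot: [-179.6, -0.1, 92.9]
ft_force: [0.0, 0.9, -0.7]
finger_gap: 85.5
grip_force: 0.0
time: 3.3
tool_pos: [475.6, 2.8, 122.8]
tcp_rot: [179.9, 0.0, 93.0]
ft_force: [-0.6, -0.2, 1.4]
finger_gap: 85.3
grip_force: 0.0
scene 306.07722905122716 185.69572808410638 [476.11145091   2.7735909  123.35485226]
231 120
top 323.67675877963296 212.95287876211805 [476.24862965   2.71336462 123.51400045]
248 147
```

View pics/d.png

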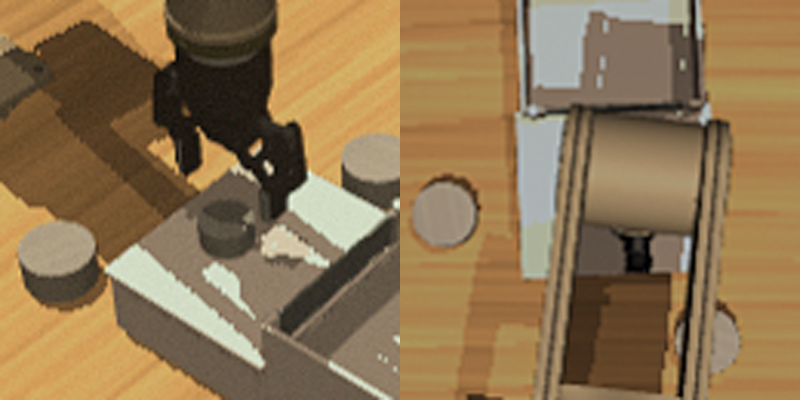

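The picture shows the fingers straddling the tin, with the trailing fingertip at about (190,170) and the leading one at about (275,215). Next I check how high the tips sit relative to the TCP.

```bash
python3 - <<'E'
from h import *
s=np.array([476.1,2.8,123.4]); d=np.array([.9985,.0543,0])
for h in(0,7,13):
  for k in(50,-50):
    uv=proj("scene",s+k*d+[0,0,h])[0]; print(h,k,(uv-[231,120])*400/130)
E
```

```text
0 50 [276.19004686 227.97874751]
0 -50 [187.37534711 177.05956198]
7 50 [276.02717253 221.92877987]
7 -50 [186.89998197 171.03253987]
13 50 [275.88661364 216.70717378]
13 -50 [186.48991754 165.83212605]
```

```bash
python3 -m handwheel '[[0.0035,-0.001,0,0],[0,0,0.02,0],[0,0,0.02,0],[0,0,0.008,0],[0,0,0.003,0],[0,0,0,0],[0,0,0,0]]'; python3 -m handwheel '[[0,0,0.003,0],[0,0,0,0],[0,0,0,0]]';python3 -m handwheel '[[0,0,0.003,0],[0,0,0,0],[0,0,0,0]]'
```

```text
time: 4.1
tool_pos: [474.3, 6.3, 71.4]
tcp_rot: [179.9, 0.0, 93.1]
ft_force: [-0.6, 0.1, 0.1]
finger_gap: 85.3
grip_force: 0.0
time: 4.4
tool_pos: [473.6, 6.4, 67.5]
tcp_rot: [180.0, 0.0, 93.1]
ft_force: [-0.3, -0.1, -0.3]
finger_gap: 85.5
grip_force: 0.0
time: 4.7
tool_pos: [473.4, 6.4, 64.1]
tcp_rot: [-180.0, -0.0, 93.1]
ft_force: [-0.8, 0.5, 0.3]
finger_gap: 85.3
grip_force: 0.0
```

```bash
python3 - <<'E'
from h import *
im=r.snapshot("scene")[:,:,::-1]
cv2.imwrite("pics/e.png",cv2.resize(im[130:260,240:400],None,fx=4,fy=4,interpolation=cv2.INTER_CUBIC))
E
```

```text
(no output)
```

View pics/e.png

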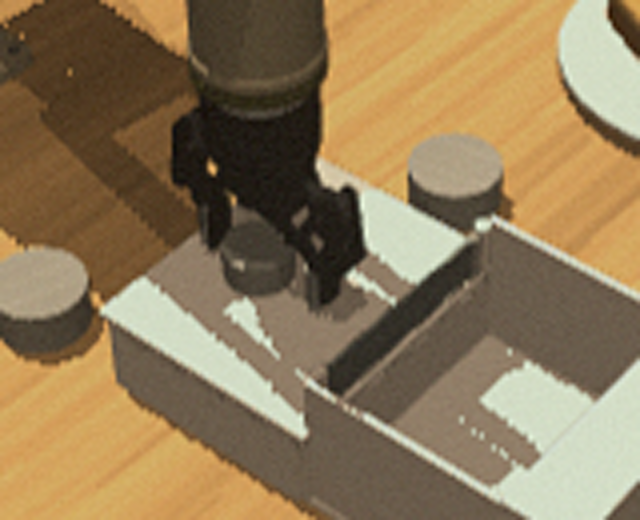

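Clear of the ledge at tip height of about 76 mm, with the tin between the fingers and the leading finger in front of the flap. Now I advance along bin x.

```bash
python3 -m handwheel '[[0,0.004,0,0],[0,0.008,0,0],[0,0.008,0,0],[0,0.008,0,0],[0,0.008,0,0],[0,0.008,0,0],[0,0.008,0,0],[0,0.008,0,0],[0,0.006,0,0],[0,0,0,0]]'; python3 -m handwheel '[[0,0.008,0,0],[0,0.008,0,0],[0,0.008,0,0],[0,0.006,0,0],[0,0.005,0,0],[0,0,0,0],[0,0,0,0]]'
python3 - <<'E'
from h import *
im=r.snapshot("scene")[:,:,::-1]
cv2.imwrite("pics/f.png",cv2.resize(im[130:260,240:400],None,fx=4,fy=4,interpolation=cv2.INTER_CUBIC))
E
```

```text
time: 5.75
tool_pos: [539.7, 10.1, 63.9]
tcp_rot: [-180.0, -0.0, 93.1]
ft_force: [-2.8, 1.4, -0.5]
finger_gap: 85.3
grip_force: 1.3
time: 6.45
tool_pos: [574.8, 11.5, 64.4]
tcp_rot: [180.0, 0.0, 93.1]
ft_force: [-0.9, -2.5, -1.2]
finger_gap: 85.5
grip_force: 1.3
```

View pics/f.png

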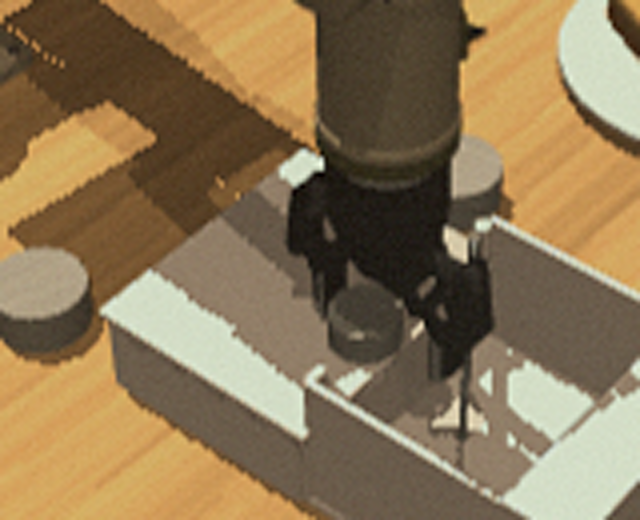

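The flap is held wide open by the leading finger (its edge is around (463,400)) and the tin is on the ledge just before the sill at (365,325). I keep pushing.

```bash
python3 -m handwheel '[[0,0.008,0,0],[0,0.009,0,0],[0,0.009,0,0],[0,0.009,0,0],[0,0.007,0,0],[0,0.003,0,0],[0,0,0,0],[0,0,0,0]]'
python3 - <<'E'
from h import *
im=r.snapshot("scene")[:,:,::-1]
cv2.imwrite("pics/g.png",cv2.resize(im[130:260,260:420],None,fx=4,fy=4,interpolation=cv2.INTER_CUBIC))
E
```

```text
time: 7.3
tool_pos: [619.8, 14.0, 64.5]
tcp_rot: [179.9, 0.0, 93.1]
ft_force: [0.7, -2.8, -0.8]
finger_gap: 85.3
grip_force: 1.1
```

View pics/g.png

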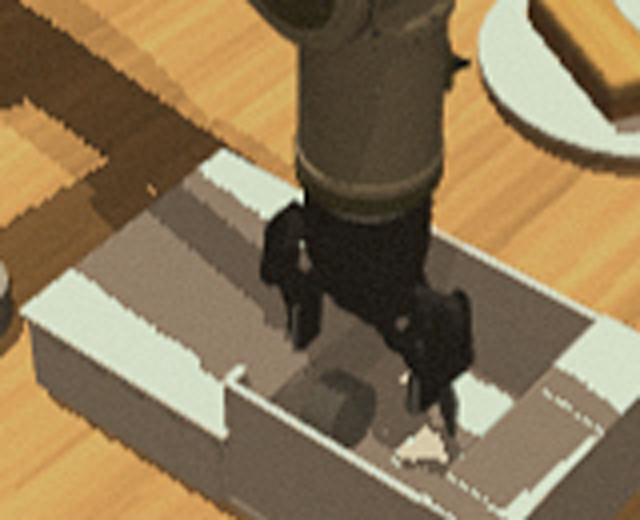

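The tin has tipped over the sill at (345,410) and the flap is still held. I let it settle and check by frame difference whether it moved.

```bash
python3 -m handwheel '[[0,0.002,0,0],[0,0,0,0],[0,0,0,0],[0,0,0,0],[0,0,0,0]]'
python3 - <<'E'
from h import *
im=r.snapshot("scene")[:,:,::-1]
o=cv2.imread("pics/g.png")
c=cv2.resize(im[130:260,260:420],None,fx=4,fy=4,interpolation=cv2.INTER_CUBIC)
cv2.imwrite("pics/i.png",c)
d=cv2.absdiff(o,c).max(2)[350:470,260:400]; print((d>40).sum(), d.mean())
E
```

```text
time: 7.85
tool_pos: [621.2, 14.6, 64.3]
tcp_rot: [-180.0, -0.0, 93.1]
ft_force: [-2.0, -1.1, 0.5]
finger_gap: 85.6
grip_force: 1.1
56 4.399107142857143
```

View pics/i.png

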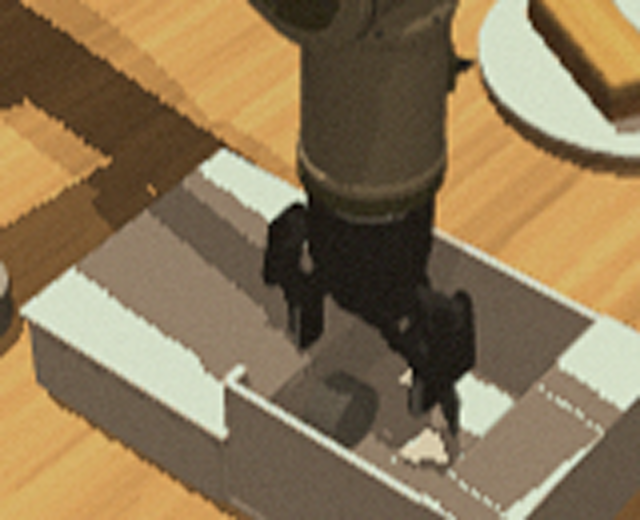

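The tin has settled, tipped against the inner wall below the sill and clear of the finger. I lift straight up so the flap can close, then back away.

```bash
python3 -m handwheel '[[0,0,-0.04,0],[0,0,-0.045,0],[0,0,-0.04,0],[0,0,-0.03,0],[0,0,-0.01,0],[0,0,0,0],[0,0,0,0],[0,0,0,0]]'; python3 -m handwheel '[[-0.02,0,0,0],[-0.04,0,0,0],[-0.04,0,0,0],[-0.04,0,0,0],[-0.04,0,0,0],[-0.04,0,0,0],[-0.03,0,0,0],[-0.01,0,0,0],[0,0,0,0],[0,0,0,0]]'
python3 - <<'E'
from h import *
a=r.snapshot("scene")[145:285,260:430,::-1]; b=r.snapshot("top")[108:248,260:360,::-1]
f=lambda x:cv2.resize(x,None,fx=2.95,fy=2.95,interpolation=cv2.INTER_CUBIC)
cv2.imwrite("pics/j.png",np.hstack([f(a),f(b)]))
E
```

```text
time: 8.7
tool_pos: [620.2, 14.6, 226.5]
tcp_rot: [-179.8, -0.0, 93.1]
ft_force: [0.2, 0.5, -0.0]
finger_gap: 85.7
grip_force: 0.0
time: 9.7
tool_pos: [635.2, -244.0, 228.0]
tcp_rot: [-179.9, -0.1, 93.1]
ft_force: [-0.0, 0.6, -0.4]
finger_gap: 84.9
grip_force: 0.0
```

View pics/j.png

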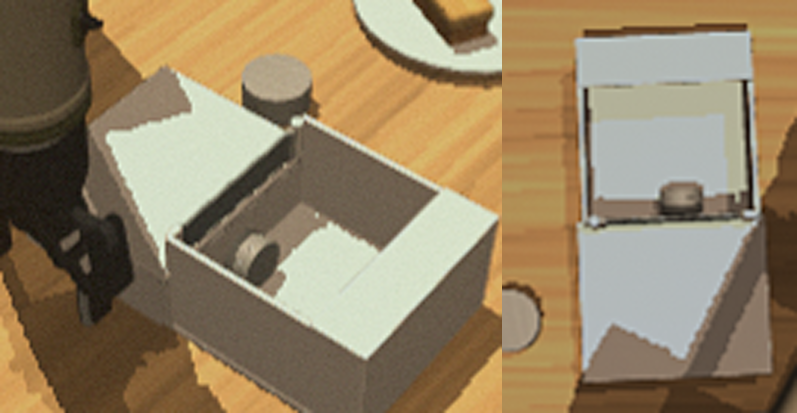

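The flap is shut and the tin is in the well at left-panel (258,257), resting on its side. The arm is clear of everything.

```bash
python3 -m handwheel '[[0,0,0,0],[0,0,0,0],[0,0,0,0]]'; python3 -c "
from bench import r
print(r.hand_in())"
```

```text
time: 10.1
tool_pos: [635.7, -244.5, 229.5]
tcp_rot: [180.0, 0.0, 93.2]
ft_force: [-0.2, -0.8, 0.9]
finger_gap: 85.2
grip_force: 0.0
the job is handed in; nothing more can be done
None
```

The tin is in the bin, lying on its side in the well, the flap is shut behind it, and the jar, brush and dustpan were left alone; I handed the job in at about 10 s, and no verdict came back.

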